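# Close up the eyepiece case: inner flap, then lid

### The job

The eyepieces are back in their plywood parts case, so close it up: push the upright inner flap over with your fingertips until it lies flat over the eyepieces, and only then push the open lid down over it until it is fully shut, without slamming it. Nothing is to be picked up: leave the case standing where it is, the eyepieces in their pockets and the tools and parts around the case undisturbed.

Things in the scene. Friction and masses are not known exactly. Their poses are not given: they have to be found in the camera images.
- case: Plywood parts case, loose on rubber feet, about 2.5 kg. Outer size 200 mm along its own x, 160 mm along its y, 85 mm high to the rim, walls 9 mm; origin: centre of the underside, z up. Four eyepieces stand in foam along its -y side. The inner flap is hinged along the -y wall, the lid along the +y wall, both parallel to its x. A bar handle stands 18 mm out of the -y wall, 45 mm above the bench.
- flap (a joint): Inner flap angle, rad: 0 = flat over the eyepieces (stop), 1.57 = upright, more (to 1.85) = leaning out to the case's -y; starts 1.4 to 1.75. Aluminium plate 176 mm along the hinge, 128 mm hinge to free edge, 4 mm thick. Stiff hinge, 0.22 N m: stays where left, push it all the way (1 to 4 N at 75 mm from the hinge). Fold it by pushing its outer (-y) face towards case +y and down.
- flap_hinge (a point): Middle of the flap's hinge line, in the case's frame at x 0, y -65 mm, z 70 mm. Turns with the flap: its y runs along the plate to the free edge, its z is normal to the plate (up when flat, towards case -y when upright). The plate lies 0 to 4 mm along that z.
- flap_edge (a point): Middle of the flap's free edge, 128 mm from the hinge, on the face that is outside when upright and on top when flat. A finger notch 32 mm wide and 14 mm deep is cut in the edge here.
- lid (a joint): Lid angle, rad: 0 = shut on the rim (stop), 1.57 = upright, more (to 1.95) = leaning out to the case's +y; starts 1.6 to 1.9. Plywood panel 200 mm along the hinge, 160 mm hinge to free edge, 9 mm thick. Stiff hinge, 0.38 N m: stays where left, push it all the way (1 to 5 N at 115 mm). Close it by pushing its outer (+y) face to case -y and down. It jams on a standing flap.
- lid_hinge (a point): Middle of the lid's hinge line, in the case's frame at x 0, y 80 mm, z 85 mm. Turns with the lid: its -y runs along the panel to the free edge, its z is the panel's outward normal (up when shut). The panel lies 0 to 9 mm along that z.
- lid_edge (a point): Middle of the lid's free edge, 160 mm from the hinge, on the outer face (on top when shut).
- eyepiece0: Black eyepiece with a steel ring, 32 mm across, 45 mm tall, standing loose in its foam pocket, at x -64.5 mm, y -35 mm in the case's frame; origin under its centre, 21 mm above the case's underside; its top is 4 mm below the flat flap. Stays in its pocket.
- eyepiece1: Black eyepiece with a steel ring, 32 mm across, 45 mm tall, standing loose in its foam pocket, at x -21.5 mm, y -35 mm in the case's frame; origin under its centre, 21 mm above the case's underside; its top is 4 mm below the flat flap. Stays in its pocket.
- eyepiece2: Black eyepiece with a steel ring, 32 mm across, 45 mm tall, standing loose in its foam pocket, at x 21.5 mm, y -35 mm in the case's frame; origin under its centre, 21 mm above the case's underside; its top is 4 mm below the flat flap. Stays in its pocket.
- eyepiece3: Black eyepiece with a steel ring, 32 mm across, 45 mm tall, standing loose in its foam pocket, at x 64.5 mm, y -35 mm in the case's frame; origin under its centre, 21 mm above the case's underside; its top is 4 mm below the flat flap. Stays in its pocket.
- eyepiece_tube: Bystander: chrome eyepiece tube standing on the bench beside the case, 38 mm across, 55 mm tall; origin under its centre. Leave alone.
- cover_plate: Bystander: green enamel cover plate lying on the bench, 75 x 55 x 5 mm; origin under its centre. Leave alone.
- prism_holder: Bystander: clear acrylic prism holder on the bench, 70 x 50 mm, about 50 mm tall; origin under its centre. Leave alone.
- screwdriver: Bystander: wood-handled screwdriver lying on the bench, 150 mm long along its x; origin under its middle. Leave alone.
- retaining_ring: Bystander: brass retaining ring lying flat, 48 mm across, 8 mm high; origin under its centre. Leave alone.
- cleaner: Bystander: amber bottle of lens cleaner standing on the bench, 48 mm across, 110 mm tall; origin under its centre. Leave alone.
- binocular: Bystander: black porro binocular standing on its objectives, about 175 mm wide along its y, 55 mm deep, 138 mm tall; origin under its centre. Leave alone.

How it is judged:
By the outcome, as a careful person would: the job done as asked, in the order asked, and still so for the second after the job is handed in, with the robot touching nothing.
It also fails if it takes over 54 s, if anything falls off the work surface, if the arm or the gripper's body presses on something with over 40 N, if the wrist force passes 120 N, or if a joint passes its speed limit or range.

### The arm

A 6-joint arm with a two-finger parallel gripper is mounted at the origin on the work surface. World frame = base frame: x ahead of the robot, y to its left, z up, the work surface at z = 0. Lengths are in mm, angles in rad, forces in N, time in s.
With the tool pointing down it reaches from about 400 to 925 mm from the base axis. Payload 12.5 kg.
Tool frame: the origin (TCP) lies midway between the tips of the shut fingers; the grasp point (between the pads) lies 19 mm behind it (env.pinch_z is the z of the grasp point in the tool frame, in mm); z points along the fingers, y is the line along which they close (so a half turn about z gives the same grasp; the last joint's range is limited). The gripper opens to 95 mm and grips with 3 to 60 N. Pads are 20 mm wide; open, the fingers measure 119 mm over their backs; the gripper's body (75 mm by 180 mm) begins 59 mm behind the grasp point.
Start: joints at [-1.418, 0.491, 1.559, -0, 1.092, -0.106], TCP at [159.973, -604.198, 214.661] pointing down, gripper open.
Joint ranges: [-3.1, 3.1], [-0.84, 2.19], [0.05, 2.79], [-1.13, 4.28], [0.06, 2.93], [-2.69, 2.69]. Speed limits (rad/s): [2.22, 2.22, 2.79, 3.14, 3.14, 3.14].

### API

Orientations are given as [roll, pitch, yaw] about the fixed x, y, z axes, in that order (R = Rz(yaw) Ry(pitch) Rx(roll)).
In Python, from cell import env, eyes gives the robot as it stands.
- The arm moves only by the shell command python3 -m inch 'ROWS'. ROWS is JSON, a list of rows, each a list of 3 entries, a list of its own where there are three numbers: the shift along the tool's x, y, z in units of 60 mm (1.0 is 60 mm), then the turn about the tool's z in units of 5 degrees (1.0 is 5 degrees), then the closure, from -1 (fully open) to 1 (shut). In form: [[[tx, ty, tz], turn, claw], ...]. A call has exactly 10 rows; each row shifts and turns the commanded pose from where the row before left it, along the tool's axes as they then stand; what a row does not reach is not made up. A row lasts 1/8 s, in which the tool goes at most 62.5 mm and 10.7 degrees, less where a joint would pass 70% of its speed; a pose out of reach is approached as far as the arm can. A call is refused whole if a number of a shift passes 1 or a number of a turn 1, either way. A call with a gripper value outside its range is refused whole. The fingers move at their own pace and stop on an object; the grip force is fixed at half the most. Time passes only in rows, so rows that do not move let the fingers close, or fill a call up. It gives the time, the measured TCP pose, the force, the opening and the grip force at its end, in the units of the state.
- env.state(): the state, without advancing time (a new reading comes with each control period).
- eyes.read_camera(name): name is "side" or "top"; returns a dict with "pixels" (420x560x3 uint8, red, green, blue), "fx", "fy", "cx", "cy" (pixels), "extrinsics" (4x4, takes a point from world to camera coordinates). Camera axes: x right, y down, z forward; pixel columns grow to the right and rows downward; lengths in mm; the calibration is good to about 2 mm. A picture is of the moment at which its call begins. There is no depth.
- env.job_done(): hands the job in; it is judged then, once.
Trained networks look in a picture, given as the dict that the camera call returned (one of the last four; its "shot" number tells which), for a name from the list of things; names that differ only in an ending like _2 or _b are one class to them, and where a whole thing is asked for, a point or a joint stands for the part that bears it (a point fixed in the world has none). Each returns a list of dicts, best first, with "score" (0 to 1); they miss things now and then, are a little off and sometimes report something else, mostly with a low value. They report only what shows in the picture. A call takes as long as a camera call.
- eyes.boxes_of(name, picture): "centre" ([row, column] in pixels, amid what is visible of it).
- eyes.cut_out(name, picture): "mask" (420x560 bool, what is visible of it) and "centre" ([row, column] in pixels, amid what is visible of it).
- eyes.spot_point(name, picture): "centre" ([row, column] in pixels: a listed point, or the origin of a listed thing).
The state is a dict: "t": time; "joints": joint angles; "qvel": joint speeds; "tau": joint torques, N m; "eef_pos": TCP position; "tcp_rot": TCP orientation; "ft_force": force on the tool from outside, world axes, zero at the start; "moment": the same for the moment, N m; "opening": opening from 0.0 (shut) to 1.0 (fully open); "grip_force": force on a finger pad.
Only numpy, scipy, OpenCV 4.12 (cv2) and the standard library are available. Lean on these libraries where they do the work, as an engineer would, in place of code of your own. Each camera call takes 0.05 s, during which the arm holds its last target. There are 200 camera calls.

## Working session

There is one attempt and no reset: what is moved stays moved. The work goes in short steps, Python scripts to look and compute and a shell command to move; the robot and the scene stay as the last step left them, time stands still between calls to the robot, and variables do not carry over. Pictures are saved under pics/ and viewed, at most 10 in all, crops included, and the job is handed in when it is done.

```bash
mkdir -p pics; ls; cat > h.py <<'E'
from cell import env, eyes
import numpy as np, cv2
def P(c):
    K=np.array([[c['fx'],0,c['cx']],[0,c['fy'],c['cy']],[0,0,1]]); return K@np.array(c['extrinsics'])[:3]
def proj(c,X):
    p=P(c)@np.append(X,1); return p[:2]/p[2]
def onplane(c,rc,z):
    M=P(c); u,v=rc[1],rc[0]
    A=np.array([M[0]-u*M[2],M[1]-v*M[2]]); 
    return np.linalg.solve(A[:,:2],-A[:,2]*z-A[:,3])
def tri(c1,a,c2,b):
    A=[]
    for c,rc in((c1,a),(c2,b)):
        M=P(c);A+=[M[0]-rc[1]*M[2],M[1]-rc[0]*M[2]]
    A=np.array(A); return np.linalg.lstsq(A[:,:3],-A[:,3],rcond=None)[0]
E
python3 - <<'E'
from h import *
s=env.state();print({k:np.round(v,3) for k,v in s.items()})
cs={n:eyes.read_camera(n) for n in('top','side')}
for n,c in cs.items():
    cv2.imwrite(f'pics/{n}0.png',c['pixels'][:,:,::-1]); print(n,np.round(np.linalg.inv(c['extrinsics'])[:3,3]))
for k in['case','flap_hinge','flap_edge','lid_hinge','lid_edge','eyepiece_tube','cover_plate','prism_holder','screwdriver','retaining_ring','cleaner','binocular','eyepiece0']:
    r={n:[(np.round(d['centre']).tolist(),round(d['score'],2)) for d in eyes.spot_point(k,c)[:2]] for n,c in cs.items()}
    x=np.round(tri(cs['top'],r['top'][0][0],cs['side'],r['side'][0][0])) if r['top'] and r['side'] else None
    print(k,r,x)
E
```

```text
pics
{'t': np.float64(0.0), 'joints': array([-1.418,  0.492,  1.559,  0.   ,  1.092, -0.106]), 'qvel': array([ 0.   ,  0.   , -0.001, -0.002, -0.   ,  0.   ]), 'tau': array([ 3.0000e-03, -6.1262e+01, -2.5817e+01,  6.9000e-02,  4.8000e-02,
       -0.0000e+00]), 'eef_pos': array([ 159.937, -603.957,  214.059]), 'tcp_rot': array([-3.141, -0.   ,  0.259]), 'ft_force': array([-0.679,  0.611, -0.041]), 'moment': array([-0.014,  0.014, -0.025]), 'grip_force': np.float64(0.0), 'opening': np.float64(1.0)}
top [ 299.    0. 1499.]
side [  13. 1025. 1414.]
case {'top': [([231.0, 318.0], 0.57)], 'side': [([202.0, 315.0], 0.95)]} [ 518. -126.   38.]
flap_hinge {'top': [([226.0, 342.0], 0.83), ([249.0, 336.0], 0.51)], 'side': [([184.0, 321.0], 0.75)]} [ 526. -200.   73.]
flap_edge {'top': [([215.0, 350.0], 0.66)], 'side': [([159.0, 323.0], 0.78)]} [ 532. -208.  207.]
lid_hinge {'top': [([231.0, 298.0], 0.83)], 'side': [([209.0, 313.0], 0.89)]} [506. -62.  67.]
lid_edge {'top': [([227.0, 290.0], 0.67)], 'side': [([187.0, 308.0], 0.56), ([368.0, 222.0], 0.5)]} [505. -30. 220.]
eyepiece_tube {'top': [([220.0, 358.0], 0.42)], 'side': []} None
cover_plate {'top': [([183.0, 326.0], 0.82), ([194.0, 286.0], 0.47)], 'side': [([194.0, 286.0], 0.66)]} [ 689. -169.  -33.]
prism_holder {'top': [([225.0, 271.0], 0.79)], 'side': [([229.0, 296.0], 0.54)]} [537.  26.  18.]
screwdriver {'top': [([217.0, 141.0], 0.58)], 'side': [([317.0, 225.0], 0.7)]} [586. 472. -13.]
retaining_ring {'top': [([196.0, 286.0], 0.56), ([228.0, 340.0], 0.37)], 'side': [([210.0, 311.0], 0.52), ([212.0, 281.0], 0.44)]} [561. -34.  93.]
cleaner {'top': [([260.0, 440.0], 0.57)], 'side': [([154.0, 374.0], 0.68)]} [ 409. -516.   38.]
binocular {'top': [([250.0, 88.0], 0.64)], 'side': [([370.0, 221.0], 0.69)]} [480. 641.   6.]
eyepiece0 {'top': [([248.0, 336.0], 0.6), ([209.0, 329.0], 0.57)], 'side': []} None
```

```bash
python3 - <<'E'
import cv2
for n,(r,c) in {'top':(140,220),'side':(110,230)}.items():
    i=cv2.imread(f'pics/{n}0.png'); cv2.imwrite(f'pics/{n}0c.png',cv2.resize(i[r:r+150,c:c+200],None,fx=4,fy=4,interpolation=cv2.INTER_CUBIC))
E
```

```text
(no output)
```

View pics/top0c.png

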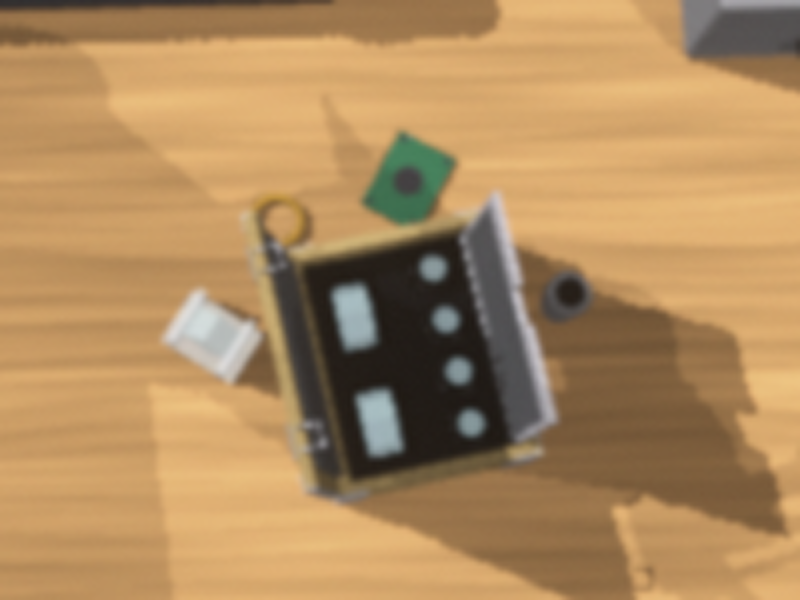

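View pics/side0c.png

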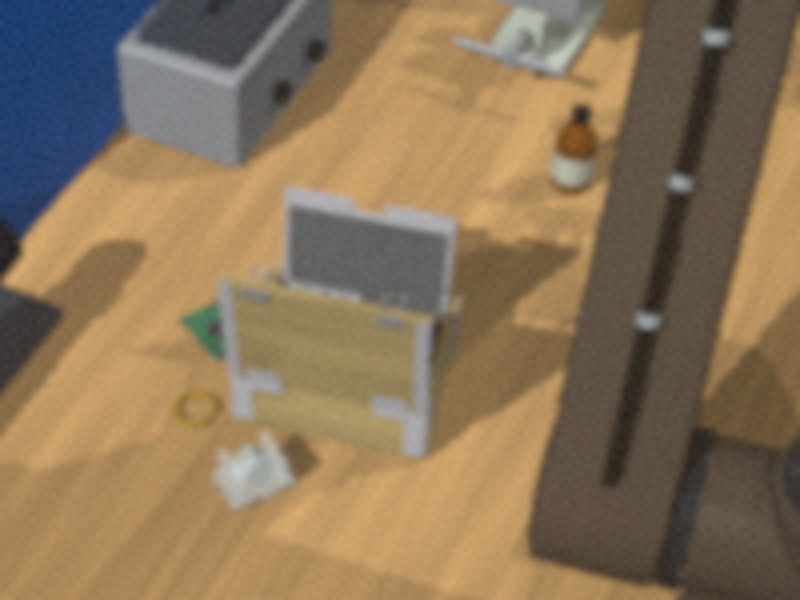

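```bash
cat > fit.py <<'E'
from h import *
from scipy.optimize import least_squares
def case2w(p,X): 
    c,s=np.cos(p[2]),np.sin(p[2]); X=np.asarray(X,float); return np.array([p[0]+c*X[0]-s*X[1],p[1]+s*X[0]+c*X[1],X[2]])
def flap(a,x,r,n=0): return [x,-65+r*np.cos(a)-n*np.sin(a),70+r*np.sin(a)+n*np.cos(a)]
def lid(a,x,r,n=0): return [x,80-r*np.cos(a)+n*np.sin(a),85+r*np.sin(a)+n*np.cos(a)]
E
python3 - <<'E'
from fit import *
T=eyes.read_camera('top');S=eyes.read_camera('side')
t=lambda u,v:np.array([220+u/4,140+v/4]); s=lambda u,v:np.array([230+u/4,110+v/4])
obs=[(T,t(433,268),lambda p:[64.5,-35,66]),(T,t(446,320),lambda p:[21.5,-35,66]),(T,t(459,371),lambda p:[-21.5,-35,66]),(T,t(472,423),lambda p:[-64.5,-35,66]),
(T,t(497,195),lambda p:flap(p[3],88,128,2)),(T,t(553,420),lambda p:flap(p[3],-88,128,2)),
(S,s(287,190),lambda p:flap(p[3],88,128,2)),(S,s(456,220),lambda p:flap(p[3],-88,128,2)),
(T,t(247,213),lambda p:lid(p[4],100,160,5)),(S,s(222,282),lambda p:lid(p[4],100,160,5)),(S,s(432,318),lambda p:lid(p[4],-100,160,5)),(T,t(310,490),lambda p:lid(p[4],-100,160,5)),
(T,np.array([342,226]),lambda p:flap(p[3],0,0)),(T,np.array([298,231]),lambda p:lid(p[4],0,0)),(S,np.array([321,184]),lambda p:flap(p[3],0,0)),(S,np.array([313,209]),lambda p:lid(p[4],0,0))]
f=lambda p:np.concatenate([proj(c,case2w(p,g(p)))-uv for c,uv,g in obs])
r=least_squares(f,[518,-126,.2,1.6,1.75],x_scale=[100,100,1,1,1],loss='soft_l1');print(r.x);print(np.round(r.fun.reshape(-1,2),1).tolist())
p=r.x
for n,X in dict(flapedge=flap(p[3],0,128,4),lidedge=lid(p[4],0,160,9),c0=[0,-130,165]).items(): print(n,np.round(X),np.round(case2w(p,X)))
print('tube top',onplane(T,[140+295/4,220+570/4],55))
E
```

```text
[ 5.17330358e+02 -1.38538178e+02  1.91559481e-01  1.62069776e+00
  1.74077490e+00]
[[-0.0, 0.2], [-0.2, -0.0], [-0.2, 0.1], [-0.3, 0.2], [-0.7, -0.7], [-0.1, 0.7], [0.0, -1.2], [0.4, -0.7], [-0.1, 0.7], [-0.2, -1.5], [-0.1, 0.0], [-0.3, -0.2], [0.2, -1.8], [0.3, 2.2], [0.2, 0.1], [-0.5, -2.7]]
flapedge [  0. -75. 198.] [ 532. -213.  198.]
lidedge [  0. 116. 241.] [495. -25. 241.]
c0 [   0 -130  165] [ 542. -266.  165.]
tube top [ 565.063309   -272.39210539]
```

```bash
python3 -m inch '[[[0,0,0],-1,1],[[0,0,0],-1,1],[[0,0,0],-1,1],[[0,0,0],-1,1],[[0,0,0],-1,1],[[0,0,0],-1,1],[[0,0,0],-1,1],[[0,0,0],-1,1],[[0,0,0],-1,1],[[0,0,0],-1,1]]' && python3 -m inch '[[[0,0,0],-1,1],[[0,0,0],-1,1],[[0,0,0],-1,1],[[0,0,0],-1,1],[[0,0,0],-1,1],[[0,0,0],-1,1],[[0,0,0],-1,1],[[0,0,0],-0.2,1],[[0,0,0],0,1],[[0,0,0],0,1]]'
cat > where.py <<'E'
from fit import *
import sys
C=[517.3,-138.5,.1916]
s=env.state();e=s['eef_pos'];d=np.array(e[:2])-C[:2];c,n=np.cos(C[2]),np.sin(C[2])
print('t',round(float(s['t']),2),'case xyz',np.round([c*d[0]+n*d[1],-n*d[0]+c*d[1],e[2]],1),'rot',np.round(s['tcp_rot'],3),'F',np.round(s['ft_force'],1),'op',s['opening'],'q',np.round(s['joints'],2))
E
python3 where.py
```

```text
t: 2.75
eef_pos: [160.0, -604.2, 214.7]
tcp_rot: [3.142, 0.0, 1.134]
ft_force: [-0.4, 0.2, 1.0]
opening: 0.024
grip_force: 0.0
t: 4.0
eef_pos: [160.0, -604.2, 214.7]
tcp_rot: [3.142, 0.0, 1.759]
ft_force: [-0.0, -0.2, 0.1]
opening: 0.008
grip_force: 0.0
t 4.0 case xyz [-439.5 -389.1  214.7] rot [3.142 0.    1.759] F [-0.  -0.2  0.1] op 0.00819483433641132 q [-1.42  0.49  1.56  0.    1.09 -1.61]
```

```bash
python3 -m inch '[[[0.22,0.4,0],0,1],[[0.22,0.4,0],0,1],[[0.22,0.4,0],0,1],[[0.22,0.4,0],0,1],[[0.22,0.4,0],0,1],[[0.22,0.4,0],0,1],[[0.22,0.4,0],0,1],[[0.22,0.4,0],0,1],[[0.22,0.4,0],0,1],[[0.22,0.4,0],0,1]]' && python3 -m inch '[[[0.22,0.4,0],0,1],[[0.22,0.4,0],0,1],[[0.22,0.4,0],0,1],[[0.22,0.4,0],0,1],[[0.22,0.4,0],0,1],[[0.22,0.4,0],0,1],[[0.22,0.4,0],0,1],[[0.22,0.4,0],0,1],[[0.22,0.13,0],0,1],[[0.22,0,0],0,1]]'
python3 where.py; python3 - <<'E'
from h import *
a=[eyes.read_camera(n)['pixels'][90:330,240:480,::-1] for n in('top','side')]
cv2.imwrite('pics/1.png',cv2.resize(np.hstack(a),(800,400),interpolation=cv2.INTER_CUBIC))
E
```

```text
t: 5.25
eef_pos: [371.5, -428.9, 214.7]
tcp_rot: [3.142, 0.0, 1.759]
ft_force: [-0.2, 0.0, 0.7]
opening: 0.002
grip_force: 0.0
t: 6.5
eef_pos: [542.0, -261.5, 214.4]
tcp_rot: [-3.141, -0.0, 1.76]
ft_force: [-0.5, 1.2, -0.5]
opening: 0.005
grip_force: 0.0
t 6.5 case xyz [   0.9 -125.5  214.4] rot [-3.141 -0.     1.76 ] F [-0.5  1.2 -0.5] op 0.0051281916635870116 q [-0.56  0.46  1.62 -0.    1.07 -0.75]
```

View pics/1.png

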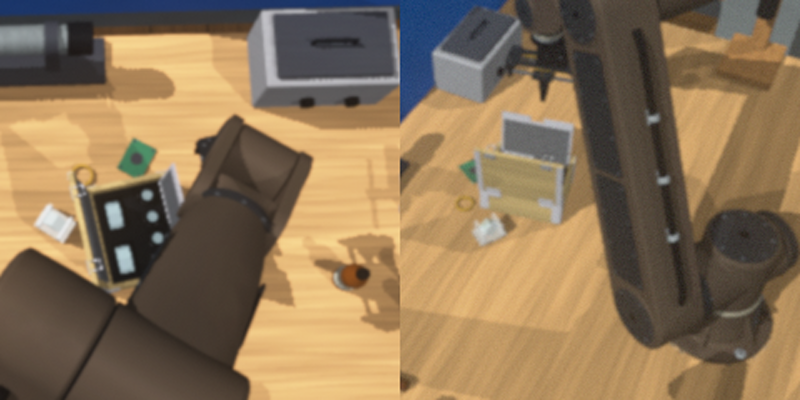

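```bash
python3 -m inch '[[[0,0,0.18],0,1],[[0,0,0.18],0,1],[[0,0,0.18],0,1],[[0,0,0.18],0,1],[[0,0,0.18],0,1],[[0.14,0,0],0,1],[[0.14,0,0],0,1],[[0.14,0,0],0,1],[[0.14,0,0],0,1],[[0.14,0,0],0,1]]' && python3 where.py && python3 -m inch '[[[0.166,0,0],0,1],[[0.166,0,0],0,1],[[0.146,0,0.034],0,1],[[0.146,0,0.034],0,1],[[0.136,0,0.062],0,1],[[0.136,0,0.062],0,1],[[0.122,0,0.088],0,1],[[0.122,0,0.088],0,1],[[0.1,0,0.11],0,1],[[0.1,0,0.11],0,1]]'; python3 where.py; python3 - <<'E'
from h import *
a=[eyes.read_camera(n)['pixels'][110:270,260:420,::-1] for n in('top','side')]
cv2.imwrite('pics/2.png',cv2.resize(np.hstack(a),(800,400),interpolation=cv2.INTER_CUBIC))
E
```

```text
t: 7.85
eef_pos: [534.5, -220.5, 160.9]
tcp_rot: [3.141, 0.001, 1.76]
ft_force: [0.4, -2.0, 2.5]
opening: 0.003
grip_force: 1.1
t 7.85 case xyz [  1.2 -83.7 160.9] rot [3.141e+00 1.000e-03 1.760e+00] F [ 0.4 -2.   2.5] op 0.003121963012754643 q [-0.51  0.48  1.74 -0.    0.92 -0.69]
t: 9.1
eef_pos: [519.2, -141.6, 124.8]
tcp_rot: [-3.141, -0.0, 1.76]
ft_force: [-0.0, 0.4, 1.0]
opening: 0.004
grip_force: 0.8
t 9.1 case xyz [  1.3  -3.4 124.8] rot [-3.141 -0.     1.76 ] F [-0.   0.4  1. ] op 0.0043523854814689145 q [-0.39  0.48  1.87 -0.    0.79 -0.58]
```

View pics/2.png

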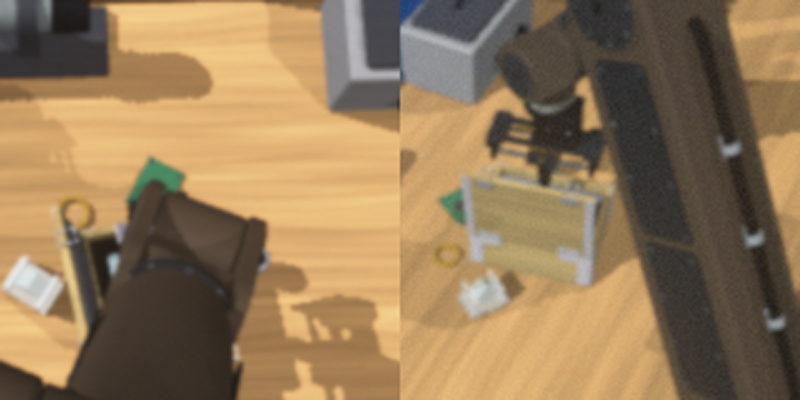

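The side view shows the gripper's wide side along the lid (about 545,140), well clear of it, and the flap folding ahead of the fingers. I'll continue the arc.

```bash
python3 -m inch '[[[0.078,0,0.128],0,1],[[0.078,0,0.128],0,1],[[0.05,0,0.14],0,1],[[0.05,0,0.14],0,1],[[0.02,0,0.14],0,1],[[0.02,0,0.1],0,1],[[0,0,0.05],0,1],[[0,0,0.02],0,1],[[0,0,0],0,1],[[0,0,0],0,1]]'; python3 where.py
```

```text
t: 10.45
eef_pos: [516.1, -124.7, 74.7]
tcp_rot: [3.141, 0.0, 1.76]
ft_force: [0.8, 0.4, 0.3]
opening: 0.0
grip_force: 0.0
t 10.45 case xyz [ 1.4 13.8 74.7] rot [3.141 0.    1.76 ] F [0.8 0.4 0.3] op 0.0001580136597237626 q [-0.36  0.55  1.93 -0.    0.66 -0.55]
```

```bash
python3 -m inch '[[[0,0,0.006],0,1],[[0,0,0.006],0,1],[[0,0,0.006],0,1],[[0,0,0.006],0,1],[[0,0,0.006],0,1],[[0,0,0],0,1],[[0,0,0],0,1],[[0,0,0],0,1],[[0,0,0],0,1],[[0,0,0],0,1]]'; python3 where.py
```

```text
t: 11.7
eef_pos: [516.1, -124.7, 74.1]
tcp_rot: [3.141, 0.001, 1.76]
ft_force: [-3.6, -0.2, 18.0]
opening: 0.004
grip_force: 9.0
t 11.7 case xyz [ 1.5 13.8 74.1] rot [3.141e+00 1.000e-03 1.760e+00] F [-3.6 -0.2 18. ] op 0.003722420970767909 q [-0.36  0.55  1.93 -0.    0.66 -0.55]
```

```bash
python3 -m inch '[[[0,0,-0.15],0,1],[[0,0,-0.35],0,1],[[0,0,-0.4],0,1],[[0,0,-0.4],0,1],[[0,0,-0.4],0,1],[[0,0,-0.4],0,1],[[0,0,-0.4],0,1],[[0,0,-0.4],0,1],[[0,0,-0.4],0,1],[[0,0,-0.15],0,1]]' && python3 -m inch '[[[0.15,0,-0.05],0,1],[[0.3,0,0],0,1],[[0.3,0,0],0,1],[[0.3,0,0],0,1],[[0.3,0,0],0,1],[[0.3,0,0],0,1],[[0.3,0,0],0,1],[[0.3,0,0],0,1],[[0.25,0,0],0,1],[[0,0,0],0,1]]'; python3 where.py; python3 - <<'E'
from h import *
a=[eyes.read_camera(n)['pixels'][110:270,240:400,::-1] for n in('top','side')]
cv2.imwrite('pics/3.png',cv2.resize(np.hstack(a),(800,400),interpolation=cv2.INTER_CUBIC))
E
```

```text
t: 12.95
eef_pos: [516.2, -124.7, 281.0]
tcp_rot: [3.14, 0.001, 1.76]
ft_force: [0.8, -0.2, 0.5]
opening: 0.007
grip_force: 0.0
t: 14.2
eef_pos: [487.7, 23.6, 282.8]
tcp_rot: [3.142, 0.0, 1.761]
ft_force: [0.1, -0.0, 0.2]
opening: 0.007
grip_force: 0.0
t 14.2 case xyz [  1.8 164.8 282.8] rot [3.142 0.    1.761] F [ 0.1 -0.   0.2] op 0.007396751787482337 q [-0.09  0.22  1.79 -0.    1.13 -0.28]
```

View pics/3.png

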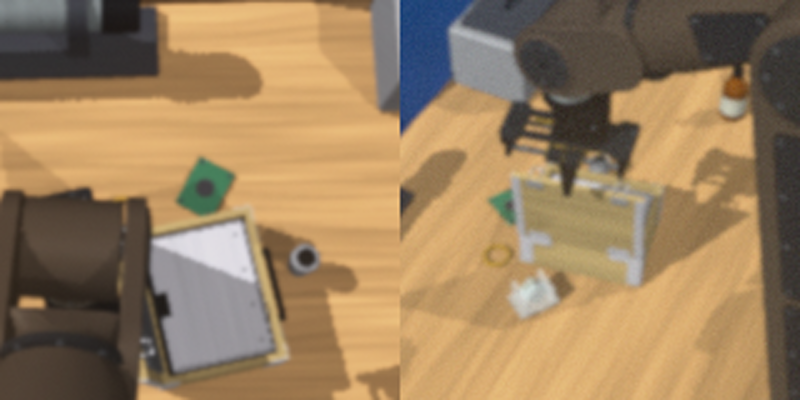

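```bash
python3 -m inch '[[[0,0,0.276],0,1],[[0,0,0.276],0,1],[[0,0,0.276],0,1],[[0,0,0.276],0,1],[[0,0,0.276],0,1],[[-0.126,0,0],0,1],[[-0.126,0,0],0,1],[[-0.126,0,0],0,1],[[-0.126,0,0],0,1],[[-0.126,0,0],0,1]]' && python3 where.py && python3 -m inch '[[[-0.15,0,0],0,1],[[-0.15,0,0],0,1],[[-0.15,0,0],0,1],[[-0.163,0,0],0,1],[[-0.163,0,0],0,1],[[-0.189,0,0.036],0,1],[[-0.189,0,0.036],0,1],[[-0.177,0,0.073],0,1],[[-0.177,0,0.073],0,1],[[0,0,0],0,1]]'; python3 where.py
```

```text
t: 15.55
eef_pos: [495.1, -14.8, 200.3]
tcp_rot: [3.141, -0.0, 1.76]
ft_force: [-0.5, 3.8, 3.4]
opening: 0.003
grip_force: 1.7
t 15.55 case xyz [  1.7 125.7 200.3] rot [ 3.141 -0.     1.76 ] F [-0.5  3.8  3.4] op 0.002817973221711413 q [-0.16  0.33  1.89  0.    0.93 -0.35]
t: 16.8
eef_pos: [512.1, -104.3, 186.5]
tcp_rot: [-3.141, 0.0, 1.759]
ft_force: [0.9, -0.4, 0.1]
opening: 0.006
grip_force: 0.0
t 16.8 case xyz [  1.4  34.6 186.5] rot [-3.141  0.     1.759] F [ 0.9 -0.4  0.1] op 0.005628301887759485 q [-0.33  0.38  1.84 -0.    0.92 -0.51]
```

```bash
python3 -m inch '[[[-0.106,0,0.072],0,1],[[-0.106,0,0.072],0,1],[[-0.106,0,0.072],0,1],[[-0.09,0,0.092],0,1],[[-0.09,0,0.092],0,1],[[-0.09,0,0.092],0,1],[[-0.053,0,0.08],0,1],[[-0.053,0,0.08],0,1],[[-0.053,0,0.08],0,1],[[-0.053,0,0.08],0,1]]' && python3 where.py && python3 -m inch '[[[-0.02,0,0.05],0,1],[[-0.02,0,0.05],0,1],[[-0.02,0,0.05],0,1],[[-0.02,0,0.05],0,1],[[-0.02,0,0.05],0,1],[[-0.02,0,0.05],0,1],[[-0.02,0,0.05],0,1],[[-0.01,0,0.05],0,1],[[-0.01,0,0.05],0,1],[[-0.01,0,0.05],0,1]]'; python3 where.py; python3 - <<'E'
from h import *
a=[eyes.read_camera(n)['pixels'][110:270,240:400,::-1] for n in('top','side')]
cv2.imwrite('pics/4.png',cv2.resize(np.hstack(a),(800,400),interpolation=cv2.INTER_CUBIC))
E
```

```text
t: 18.05
eef_pos: [520.9, -150.5, 137.8]
tcp_rot: [-3.141, -0.0, 1.76]
ft_force: [-0.1, 2.0, 1.1]
opening: 0.006
grip_force: 0.9
t 18.05 case xyz [  1.3 -12.5 137.8] rot [-3.141 -0.     1.76 ] F [-0.1  2.   1.1] op 0.006442307082961509 q [-0.4   0.47  1.85 -0.    0.83 -0.59]
t: 19.3
eef_pos: [522.9, -160.5, 108.0]
tcp_rot: [3.142, 0.0, 1.76]
ft_force: [-0.5, 0.5, 0.8]
opening: 0.002
grip_force: 0.8
t 19.3 case xyz [  1.3 -22.7 108. ] rot [3.142 0.    1.76 ] F [-0.5  0.5  0.8] op 0.002221634928478172 q [-0.42  0.52  1.86 -0.    0.76 -0.61]
```

View pics/4.png

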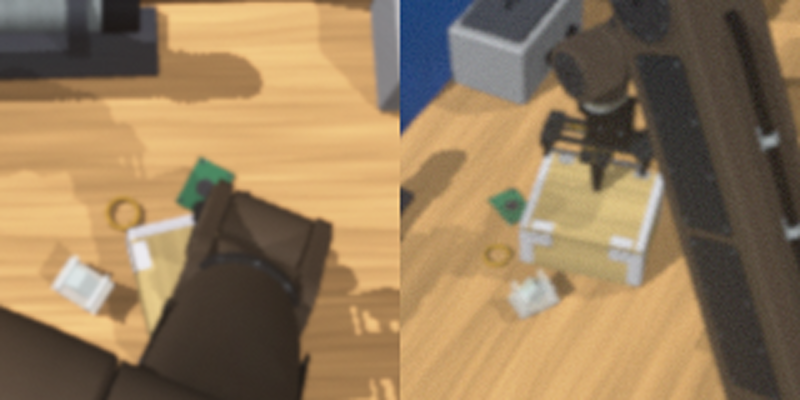

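The lid is nearly down with the fingertips on it (side view about 600,180), and the bystanders are where they were. I'll ease it the last 14 mm.

```bash
python3 -m inch '[[[0,0,0.03],0,1],[[0,0,0.03],0,1],[[0,0,0.03],0,1],[[0,0,0.03],0,1],[[0,0,0.03],0,1],[[0,0,0.02],0,1],[[0,0,0.02],0,1],[[0,0,0.015],0,1],[[0,0,0.01],0,1],[[0,0,0.01],0,1]]' && python3 -m inch '[[[0,0,0.005],0,1],[[0,0,0.005],0,1],[[0,0,0.005],0,1],[[0,0,0.005],0,1],[[0,0,0.005],0,1],[[0,0,0],0,1],[[0,0,0],0,1],[[0,0,0],0,1],[[0,0,0],0,1],[[0,0,0],0,1]]'; python3 where.py
```

```text
t: 20.65
eef_pos: [522.9, -160.5, 94.6]
tcp_rot: [-3.142, 0.0, 1.76]
ft_force: [0.4, -2.2, 2.5]
opening: 0.008
grip_force: 0.9
t: 21.9
eef_pos: [522.9, -160.5, 94.2]
tcp_rot: [3.141, 0.001, 1.76]
ft_force: [-2.2, -0.8, 14.5]
opening: 0.005
grip_force: 7.0
t 21.9 case xyz [  1.3 -22.6  94.2] rot [3.141e+00 1.000e-03 1.760e+00] F [-2.2 -0.8 14.5] op 0.004550752071574326 q [-0.42  0.54  1.87 -0.    0.73 -0.61]
```

Shut on its stop (14.5 N at z 94). I'll lift off and check.

```bash
python3 -m inch '[[[0,0,-0.1],0,1],[[0,0,-0.3],0,1],[[0,0,-0.4],0,1],[[0,0,-0.4],0,1],[[0,0,-0.4],0,1],[[0,0,-0.4],0,1],[[0,0,-0.4],0,1],[[0,0,-0.3],0,1],[[0,0,0],0,1],[[0,0,0],0,1]]' && python3 -m inch '[[[-0.3,0,0],0,1],[[-0.5,0,0],0,1],[[-0.5,0,0],0,1],[[-0.5,0,0],0,1],[[-0.5,0,0],0,1],[[-0.5,0,0],0,1],[[-0.5,0,0],0,1],[[-0.3,0,0],0,1],[[0,0,0],0,1],[[0,0,0],0,1]]'; python3 where.py; python3 - <<'E'
from h import *
a=[eyes.read_camera(n)['pixels'][110:270,240:400,::-1] for n in('top','side')]
cv2.imwrite('pics/5.png',cv2.resize(np.hstack(a),(800,400),interpolation=cv2.INTER_CUBIC))
E
```

```text
t: 23.15
eef_pos: [522.5, -160.2, 254.3]
tcp_rot: [-3.14, -0.001, 1.76]
ft_force: [0.8, -0.2, -0.6]
opening: 0.005
grip_force: 0.0
t: 24.4
eef_pos: [563.3, -372.0, 255.0]
tcp_rot: [-3.141, -0.0, 1.76]
ft_force: [-0.1, -0.6, -0.4]
opening: 0.006
grip_force: 0.0
t 24.4 case xyz [   0.7 -237.9  255. ] rot [-3.141 -0.     1.76 ] F [-0.1 -0.6 -0.4] op 0.0062755793511426175 q [-0.68  0.53  1.37  0.    1.24 -0.87]
```

View pics/5.png

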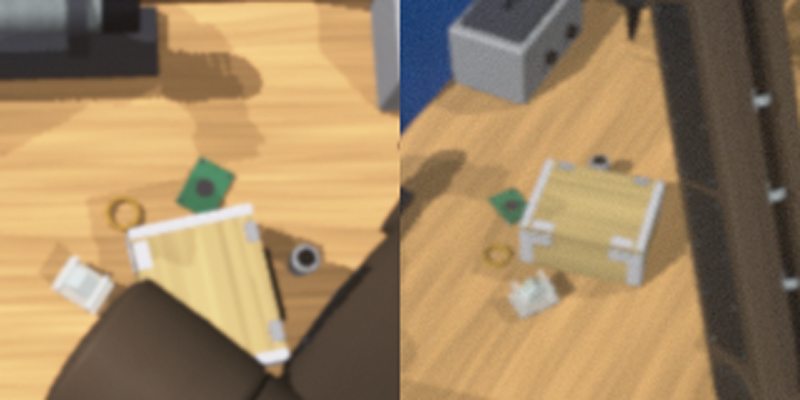

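The lid lies flush on the case (side view about 590,215), and the tube, plate, ring and prism holder are undisturbed. The arm is clear.

```bash
python3 -c "
from cell import env
print(env.job_done())"
```

```text
the job is handed in; nothing more can be done
None
```

The case is closed and the job handed in at about 24 s: I folded the flap flat first, then eased the lid down to its stop, and the final pictures show the case and the parts next to it where they were.

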